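# Swing the carton round the corner post

### The arm

A 6-joint arm with a two-finger parallel gripper is mounted at the origin on the work surface; the furniture and walls round the work are solid. World frame = base frame: x ahead of the robot, y to its left, z up, the work surface at z = 0. Lengths are in mm, angles in rad, forces in N, time in s.
With the tool pointing down it reaches from about 350 to 975 mm from the base axis. Payload 7.1 kg.
Tool frame: the origin (TCP) lies midway between the tips of the shut fingers; the grasp point (between the pads) lies ctrl.grip_point_offset behind it (ctrl.grip_point_offset is the distance from the TCP to the grasp point, in mm); z points along the fingers, y is the line along which they close (so a half turn about z gives the same grasp; the last joint's range is limited). The gripper opens to 88 mm and grips with 3 to 60 N. Pads are 20 mm wide; open, the fingers measure 115 mm over their backs; the gripper's body (75 mm by 178 mm) begins 61 mm behind the grasp point.
Start: joints at [1.187, 0.423, 1.63, -0, 1.089, -0.019], TCP at [222.944, 583.867, 222.675] pointing down, gripper open.
Joint ranges: [-3, 3], [-0.9, 2.11], [0.09, 2.58], [-1.31, 4.45], [0.11, 2.69], [-2.54, 2.54]. Speed limits (rad/s): [2.39, 2.39, 3.01, 3.14, 3.14, 3.14].

### API

Orientations are given as a rotation vector (axis times angle).
In Python, from workcell import ctrl, get_image, close_job, finder gives the robot as it stands.
- The arm moves only by the tool servo_tool, never from a script. Its argument "deltas" is a list of rows, each a list of 2 entries, a list of its own where there are three numbers: the shift along the tool's x, y, z in mm, then the turn, a rotation vector about the tool's x, y, z in rad. A call has 1 to 5 rows; each row is the pose to reach, as a shift and turn from the pose commanded when the call began, along the tool's axes at that moment; what a row does not reach only later rows make up. A row lasts 1/12 s, in which the tool goes at most 41.7 mm and 7.16 degrees, less where a joint would pass 70% of its speed; a pose out of reach is approached as far as the arm can. A call with a gripper value outside its range is refused whole. "grip" is the closure, from -1 (fully open) to 1 (shut), so that 0 is half open, set as the call begins (left out, the last holds). The fingers move at their own pace and stop on an object; the grip force is fixed at half the most. Time passes only in rows, so rows that repeat a pose let the fingers close. It gives the time, the measured TCP pose, the force, the opening and the grip force at its end, in the units of the state.
- ctrl.get_obs(): the state, without advancing time (a new reading comes with each control period).
- get_image(name): name is "side" or "top"; returns a dict with "frame" (400x640x3 uint8, blue, green, red), "depth" (400x640 float32, mm along the optical axis (not along the pixel's ray), 0 where there is no reading), "K" (3x3 intrinsics, pixels), "pose" (4x4, takes a point from camera to world coordinates). Camera axes: x right, y down, z forward; pixel columns grow to the right and rows downward; lengths in mm; the calibration is good to about 2 mm. A picture is of the moment at which its call begins.
- close_job(): hands the job in; it is judged then, once.
Trained networks look in a picture, given as the dict that the camera call returned (one of the last four; its "shot" number tells which), for a name from the list of things; names that differ only in an ending like _2 or _b are one class to them, and where a whole thing is asked for, a point or a joint stands for the part that bears it (a point fixed in the world has none). Each returns a list of dicts, best first, with "score" (0 to 1); they miss things now and then, are a little off and sometimes report something else, mostly with a low value. They report only what shows in the picture. A call takes as long as a camera call. They do not tell look-alikes from the thing itself.
- finder.search_frame(query, picture): "rect" ([centre column, centre row, width, height] as shares, 0 to 1, of the picture: columns of its width, rows of its height, round what is visible of it).
- finder.silhouettes(query, picture): "mask" (400x640 bool, what is visible of it) and "rect" ([centre column, centre row, width, height] as shares, 0 to 1, of the picture: columns of its width, rows of its height, round what is visible of it).
The state is a dict: "t": time; "qpos": joint angles; "qvel": joint speeds; "joint_torque": joint torques, N m; "ee_pos": TCP position; "orientation": TCP orientation; "ft_force": force on the tool from outside, world axes, zero at the start; "moment": the same for the moment, N m; "width": finger opening in mm; "grasp_force": force on a finger pad.
Only numpy, scipy, OpenCV 4.12 (cv2) and the standard library are available. Lean on these libraries where they do the work, as an engineer would, in place of code of your own. Each camera call takes 0.05 s, during which the arm holds its last target. There are 200 camera calls.

### The job

The small taped brown carton lies crosswise, just short of the round steel post at the right-hand end of the aluminium fence on the bench. Push it against the post so that it swings a quarter turn round the post, and leave it on the robot's side with one long side lying flush against the post and the fence. Slide it only, without lifting or tipping it, and leave the three-pole breaker that stands beyond the fence's left-hand end where it is.

Things in the scene. Friction and masses are not known exactly. Their poses are not given: they have to be found in the camera images.
- carton_mid (a point): centre of the taped brown cardboard carton, half-way up. The loose closed box is 104 mm along its x, 130 mm (its long side) along its y and 48 mm high, 0.25 to 0.5 kg, too wide to grip from above. At the start y lies within 10 degrees of square to the fence, and the long side faces the post across a gap of 5 to 45 mm, its end away from the robot overlapping the post
- corner_post: upright round steel post fixed to the bench, 24 mm in diameter, 60 mm high; origin on its axis at bench height. +y points along the fence (roughly to the robot's left), -x to the robot's side of the fence. The carton starts on the -y side of the post, its centre 30 to 60 mm to the -x side; as it swings its side may slide some 40 mm along the post; flush along the fence its centre lies at x = -64 mm
- fence (a point): middle of the foot of the fence's flat upright face, at bench height, same axes as the post. The fixed aluminium angle fence is 36 mm high and runs 110 mm either way along y from here, beginning at the post. The face looks along -x (roughly towards the robot), in line with the post's robot-side flank (12 mm to the -x side of the post's axis); all its feet lie behind the face
- breaker_3p: white three-pole breaker with three black toggles, 85x53 mm and 74 mm high, standing loose beyond the left-hand end of the fence; origin at the centre of its underside; must stay where it is
Not all that is in view belongs to the job. What is shaped like the part that bears carton_mid but red is not meant. What is shaped like the part that bears corner_post but red is not meant.

How it is judged:
By the outcome, as a careful person would: the job done as asked, in the order asked, and still so for the second after the job is handed in, with the robot touching nothing.
It also fails if it takes over 51 s, if anything falls off the work surface, if the arm or the gripper's body presses on something with over 40 N, if the wrist force passes 120 N, or if a joint passes its speed limit or range.

## Working session

There is one attempt and no reset: what is moved stays moved. The work goes in short steps, Python scripts to look and compute and a tool call to move; the robot and the scene stay as the last step left them, time stands still between calls to the robot, and variables do not carry over. Pictures are saved under pics/ and viewed, at most 10 in all, crops included, and the job is handed in when it is done.

Besides the shell and the picture viewer there is one more tool, called after ">>>" as a command line: name --argument value ..., lists and objects as JSON in quotes. servo_tool: Moves the arm, as the interface text tells. Its arguments: {"type":"object","properties":{"deltas":{"type":"array","items":{"type":"array"}},"grip":{"type":"number"}},"required":["deltas"]}

```bash
mkdir -p pics; cat > h.py <<'E'
import numpy as np, cv2
from workcell import ctrl,get_image,close_job,finder
def world(p,m):
    v,u=np.nonzero(m&(p["depth"]>0)); d=p["depth"][v,u]; K=p["K"]
    c=np.c_[(u-K[0,2])/K[0,0]*d,(v-K[1,2])/K[1,1]*d,d]
    return c@p["pose"][:3,:3].T+p["pose"][:3,3]
E
python3 - <<'E'
from h import *
o=ctrl.get_obs();print(o["t"],o["ee_pos"],o["orientation"],ctrl.grip_point_offset)
for n in("top","side"):
    p=get_image(n);cv2.imwrite(f"pics/{n}0.png",p["frame"]);print(n,p["pose"].round(2).tolist())
    for q in("carton_mid","corner_post","fence","breaker_3p"):
        try:
            for r in finder.silhouettes(q,p)[:4]:
                w=world(p,r["mask"]);print(q,round(r["score"],2),(np.array(r["rect"])*[640,400,640,400]).round(),np.median(w,0).round(),np.percentile(w,98,axis=0).round(),np.percentile(w,2,axis=0).round())
        except Exception as e: print(q,e)
E
```

```text
0.0 [222.75091559 583.33468661 221.88858537] [-5.69891750e-01 -3.08915282e+00  2.42190190e-03] 18.700000000000003
top [[0.02, -0.99, 0.14, 178.87], [-1.0, -0.02, -0.03, 234.66], [0.03, -0.14, -0.99, 1420.37], [0.0, 0.0, 0.0, 1.0]]
carton_mid 0.94 [299. 186.  44.  42.] [399. 276.  47.] [450. 336.  53.] [352. 214.  23.]
carton_mid 0.8 [390. 146.  42.  45.] [540.   5.  47.] [603.  58.  53.] [479. -47.  22.]
carton_mid 0.66 [379. 208.  50.  50.] [341.  33.  47.] [401.  96.  54.] [283. -30.  30.]
fence 0.92 [286. 265.  79.  35.] [167. 305.   6.] [217. 412. 688.] [131. 200.  -2.]
fence 0.9 [328. 112.  75.  33.] [644. 178.   8.] [677. 299.  63.] [607.  78.  -1.]
breaker_3p 0.8 [259. 121.  23.  31.] [600. 399.  52.] [649. 432.  74.] [565. 371.   5.]
breaker_3p 0.46 [363. 121.  12.  14.] [612.  87.  58.] [629.  99.  66.] [604.  70.  -2.]
side [[0.95, -0.19, 0.26, 56.43], [-0.32, -0.55, 0.77, -754.86], [-0.01, -0.81, -0.59, 800.66], [0.0, 0.0, 0.0, 1.0]]
carton_mid 0.91 [426. 254.  65.  47.] [537. -20.  45.] [605.  55.  49.] [478. -58.   4.]
carton_mid 0.91 [335. 264.  48.  55.] [338.   5.  45.] [400.  89.  49.] [281. -41.   5.]
carton_mid 0.73 [326. 198.  49.  45.] [397. 246.  44.] [450. 334.  49.] [352. 209.   3.]
corner_post 0.65 [217. 231.   8.  25.] [118. 206.  41.] [130. 265.  62.] [108. 199.  -0.]
corner_post 0.62 [435. 218.  13.  24.] [613.  80.  43.] [629.  97.  62.] [606.  73.  10.]
fence 0.91 [230. 212.  36.  72.] [158. 288.   6.] [217. 410.  60.] [110. 198.   0.]
fence 0.63 [430. 202.  39.  61.] [632. 153.  16.] [676. 292.  61.] [607.  74.   1.]
breaker_3p 0.63 [377. 156.  33.  35.] [604. 381.  43.] [647. 427.  70.] [567. 368.   2.]
```

```bash
python3 - <<'E'
import cv2,numpy as np
a=cv2.imread("pics/top0.png")[80:300,230:430];b=cv2.imread("pics/side0.png")[120:340,190:490]
cv2.imwrite("pics/c0.png",np.hstack([cv2.resize(a,(364,400)),cv2.resize(b,(436,320)) if 0 else cv2.resize(b,(436,400))]))
E
```

```text
(no output)
```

View pics/c0.png

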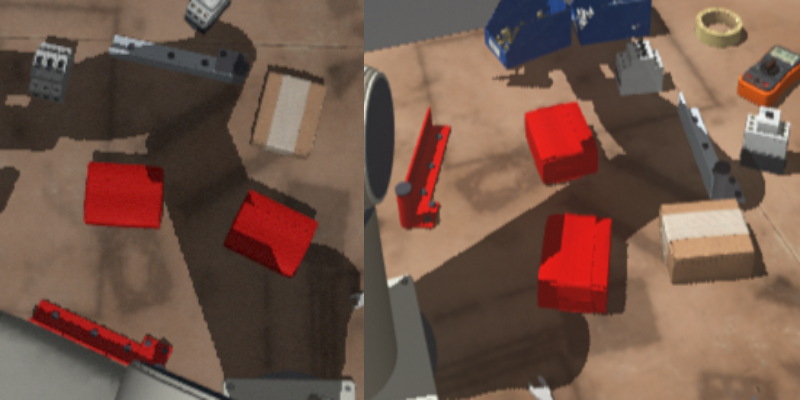

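```bash
python3 - <<'E'
from h import *
for n in("top","side"):
  p=get_image(n)
  for r in finder.silhouettes("carton_mid",p)[:3]:
    w=world(p,r["mask"]); f=p["frame"][r["mask"]]
    t=w[(w[:,2]>40)&(w[:,2]<52)]
    print(n,"carton",cv2.minAreaRect(t[:,:2].astype(np.float32)),f.mean(0).round())
  w=world(p,np.ones((400,640),bool))
  t=w[(w[:,2]>54)&(w[:,2]<66)&(abs(w[:,0]-615)<25)&(abs(w[:,1]-85)<30)];print("post top",len(t),t.mean(0),t.min(0),t.max(0))
  t=w[(w[:,2]>30)&(w[:,2]<40)&(abs(w[:,0]-640)<50)&(abs(w[:,1]-200)<110)];print("fence top",len(t))
  if len(t): print(cv2.minAreaRect(t[:,:2].astype(np.float32)),np.polyfit(t[:,1],t[:,0],1))
  t=w[(w[:,2]>10)&(w[:,2]<34)&(abs(w[:,0]-640)<50)&(w[:,1]>105)&(w[:,1]<310)]
  if len(t)>5: print("face",np.polyfit(t[:,1],t[:,0],1),len(t))
E
```

```text
top carton ((544.3707885742188, 3.4077224731445312), (101.30695343017578, 126.30460357666016), 76.7826156616211) [108. 127. 148.]
top carton ((402.03741455078125, 274.6561279296875), (127.06314086914062, 100.99141693115234), 87.3651351928711) [ 22.  25. 156.]
top carton ((343.4378356933594, 31.577903747558594), (126.49263763427734, 101.57820892333984), 64.59214782714844) [ 19.  21. 135.]
post top 58 [616.5715142   86.21878802  60.14565083] [605.04030357  74.01363669  54.37324777] [629.54787808  99.0684687   65.48211523]
fence top 141
((628.9335327148438, 198.7946014404297), (216.77230834960938, 8.841412544250488), 78.12235260009766) [2.00484134e-01 5.89410364e+02]
face [1.48616056e-01 6.05292402e+02] 224
side carton ((344.4178466796875, 30.27452850341797), (128.13986206054688, 100.525634765625), 65.14885711669922) [ 22.  26. 171.]
side carton ((546.1447143554688, 2.626007080078125), (104.63378143310547, 127.24860382080078), 76.38199615478516) [118. 143. 171.]
side carton ((403.32794189453125, 273.400390625), (131.8838348388672, 101.77499389648438), 88.59016418457031) [ 26.  31. 174.]
post top 73 [616.82321375  84.52035266  59.68907303] [604.71653303  71.6735067   54.57321299] [631.13941421 102.10879365  65.0518587 ]
fence top 137
((630.1762084960938, 196.31680297851562), (212.12620544433594, 6.595384120941162), 79.05718994140625) [1.97412045e-01 5.91071595e+02]
face [1.69006789e-01 5.96968776e+02] 235
```

The choice, in the top picture: the brown carton at (390,146), with the red boxes at (299,186) and (379,208) rejected. The post is the grey one at (363,121), at the right end of the aluminium fence. The red post and fence at about (286,265) are rejected. The breaker is at (259,121).

Plan: shut the fingers and use them as a pusher. Push along the fence near the middle of the carton's long side, then follow an arc round the post.

```bash
cat >> h.py <<'E'
from scipy.spatial.transform import Rotation as R
P=np.array([616.7,85.4]); a=np.arctan(0.198); ex=np.array([np.cos(a),-np.sin(a)]); ey=np.array([np.sin(a),np.cos(a)])
def W(x,y): return P+x*ex+y*ey            # fence coords about the post -> world
def Fc(p): d=np.asarray(p)[:2]-P; return np.array([d@ex,d@ey])
def pose():
    o=ctrl.get_obs(); r=R.from_rotvec(o["orientation"]).as_matrix()
    return np.r_[o["ee_pos"],np.arctan2(r[1,1],r[0,1])]
def gen(wps,start=None):                  # wps (x,y,z,yaw of tool y), one a row
    c=pose() if start is None else start
    for i in range(0,len(wps),5):
        rows=[]
        for w in wps[i:i+5]:
            d=w-c; cy,sy=np.cos(c[3]),np.sin(c[3])  # tool y=(cy,sy), x=(-sy... ) for z down
            ty=np.array([cy,sy]); tx=np.array([-sy,cy])
            rows.append([[round(float(d[:2]@tx),1),round(float(d[:2]@ty),1),round(float(-d[2]),1)],[0,0,round(float(-d[3]),3)]])
        print(str(rows).replace(" ","")); c=wps[min(i+4,len(wps)-1)]
def line(c,t,n): return [c+(t-c)*k/n for k in range(1,n+1)]
E
python3 - <<'E'
from h import *
c=pose();print(c, R.from_rotvec(ctrl.get_obs()["orientation"]).as_matrix().round(2).tolist())
t=np.r_[W(-62,-180),222,-a];print(t)
gen(line(c,t,20))
E
```

```text
[222.94857821 583.86519296 222.69047022   1.2059696 ] [[-0.93, 0.36, -0.0], [0.36, 0.93, 0.0], [0.0, -0.0, -1.0]]
[ 5.20919441e+02 -7.91298896e+01  2.22000000e+02 -1.95471745e-01]
[[[-25.7,-25.7,0.0],[0,0,0.07]],[[-51.5,-51.3,0.1],[0,0,0.14]],[[-77.2,-77.0,0.1],[0,0,0.21]],[[-103.0,-102.6,0.1],[0,0,0.28]],[[-128.7,-128.3,0.2],[0,0,0.35]]]
[[[-33.0,-15.3,0.0],[0,0,0.07]],[[-66.0,-30.5,0.1],[0,0,0.14]],[[-99.0,-45.8,0.1],[0,0,0.21]],[[-131.9,-61.0,0.1],[0,0,0.28]],[[-164.9,-76.3,0.2],[0,0,0.35]]]
[[[-36.2,-3.0,0.0],[0,0,0.07]],[[-72.4,-6.0,0.1],[0,0,0.14]],[[-108.7,-9.0,0.1],[0,0,0.21]],[[-144.9,-12.0,0.1],[0,0,0.28]],[[-181.1,-15.0,0.2],[0,0,0.35]]]
[[[-35.1,9.6,0.0],[0,0,0.07]],[[-70.1,19.2,0.1],[0,0,0.14]],[[-105.2,28.8,0.1],[0,0,0.21]],[[-140.2,38.4,0.1],[0,0,0.28]],[[-175.3,48.0,0.2],[0,0,0.35]]]
```

>>> servo_tool --deltas '[[[-26,-26,0],[0,0,0.07]],[[-51,-51,0],[0,0,0.14]],[[-77,-77,0],[0,0,0.21]],[[-103,-103,0],[0,0,0.28]],[[-129,-128,0],[0,0,0.35]]]' --grip 1

```text
t: 1.12
ee_pos: [298.0, 416.7, 222.7]
orientation: [1.103, 2.941, 0.0]
ft_force: [0.4, -0.5, 0.3]
width: 57.8
grasp_force: 0.0
```

>>> servo_tool --deltas '[[[-33,-15,0],[0,0,0.07]],[[-66,-31,0],[0,0,0.14]],[[-99,-46,0],[0,0,0.21]],[[-132,-61,0],[0,0,0.28]],[[-165,-76,0],[0,0,0.35]]]'

```text
t: 1.53
ee_pos: [373.0, 251.2, 223.0]
orientation: [1.599, 2.704, 0.001]
ft_force: [1.0, 0.5, -0.1]
width: 24.4
grasp_force: 0.0
```

>>> servo_tool --deltas '[[[-36,-3,0],[0,0,0.07]],[[-72,-6,0],[0,0,0.14]],[[-109,-9,0],[0,0,0.21]],[[-145,-12,0],[0,0,0.28]],[[-181,-15,0],[0,0,0.35]]]'

```text
t: 1.95
ee_pos: [447.7, 85.4, 223.0]
orientation: [2.045, 2.384, 0.001]
ft_force: [0.6, 1.1, -0.7]
width: 0.9
grasp_force: 0.0
```

>>> servo_tool --deltas '[[[-35,10,0],[0,0,0.07]],[[-70,19,0],[0,0,0.14]],[[-105,29,0],[0,0,0.21]],[[-140,38,0],[0,0,0.28]],[[-175,48,0],[0,0,0.35]]]'

```text
t: 2.37
ee_pos: [522.2, -80.2, 222.9]
orientation: [2.43, 1.991, 0.0]
ft_force: [-0.0, 0.3, 0.9]
width: 0.3
grasp_force: 0.0
```

>>> servo_tool --deltas '[[[0,0,41],[0,0,0]],[[0,0,82],[0,0,0]],[[0,0,123],[0,0,0]],[[0,0,163],[0,0,0]],[[0,0,202],[0,0,0]]]'

```text
t: 2.78
ee_pos: [521.8, -78.5, 19.1]
orientation: [2.426, 1.995, 0.001]
ft_force: [0.8, 0.4, 0.2]
width: 0.2
grasp_force: 0.0
```

>>> servo_tool --deltas '[[[7,0,0],[0,0,0]],[[15,0,0],[0,0,0]],[[22,0,0],[0,0,0]],[[27,0,0],[0,0,0]],[[32,0,0],[0,0,0]]]'

```text
t: 3.2
ee_pos: [530.1, -46.2, 23.5]
orientation: [2.422, 1.995, 0.005]
ft_force: [-0.6, -3.0, 2.3]
width: 0.5
grasp_force: 1.6
```

```bash
cat >> h.py <<'E'
def carton():
    for n in("top","side"):
        p=get_image(n)
        for r in finder.silhouettes("carton_mid",p):
            if p["frame"][r["mask"]].mean(0)[1]<60: continue
            w=world(p,r["mask"]); t=w[(w[:,2]>42)&(w[:,2]<52)]
            c,s,g=cv2.minAreaRect(t[:,:2].astype(np.float32))
            print(n,round(r["score"],2),"fence-xy",Fc(c).round(1),np.round(s,0),"ang vs fence y",round((g-90+np.degrees(a)),1))
    print("tool",Fc(pose()).round(1),pose().round(2),ctrl.get_obs()["t"])
E
python3 -c "
from h import *
carton()"
```

```text
top 0.98 fence-xy [-53.9 -63.7] [ 61. 127.] ang vs fence y -2.8
side 0.7 fence-xy [ -53.7 -103.6] [ 64. 121.] ang vs fence y -1.4
tool [ -60.5 -146.6] [ 5.2893e+02 -4.6630e+01  2.2190e+01 -1.9000e-01] 3.4
```

```bash
python3 - <<'E'
from h import *
c=pose()
w=line(c,np.r_[W(-60.5,-126),20,-a],5)
for k in range(1,36):
    th=np.radians(90*k/35); s=60.5-10*k/35
    u=np.array([np.sin(th),np.cos(th)]); v=np.array([-np.cos(th),np.sin(th)])
    f=-126*u+s*v; w.append(np.r_[W(*f),20,-a-th])
gen(w)
E
```

```text
[[[4.1,-0.0,0.4],[0,0,0.0]],[[8.2,-0.0,0.9],[0,0,0.001]],[[12.3,-0.0,1.3],[0,0,0.001]],[[16.5,-0.0,1.7],[0,0,0.002]],[[20.6,-0.0,2.2],[0,0,0.002]]]
[[[2.8,-5.3,-0.0],[0,0,0.045]],[[5.9,-10.5,-0.0],[0,0,0.09]],[[9.1,-15.5,-0.0],[0,0,0.135]],[[12.6,-20.4,-0.0],[0,0,0.18]],[[16.3,-25.1,-0.0],[0,0,0.224]]]
[[[2.8,-5.3,-0.0],[0,0,0.045]],[[5.8,-10.5,-0.0],[0,0,0.09]],[[9.0,-15.5,-0.0],[0,0,0.135]],[[12.4,-20.4,-0.0],[0,0,0.18]],[[16.0,-25.2,-0.0],[0,0,0.224]]]
[[[2.7,-5.3,-0.0],[0,0,0.045]],[[5.6,-10.5,-0.0],[0,0,0.09]],[[8.8,-15.5,-0.0],[0,0,0.135]],[[12.1,-20.4,-0.0],[0,0,0.18]],[[15.7,-25.2,-0.0],[0,0,0.224]]]
[[[2.6,-5.3,-0.0],[0,0,0.045]],[[5.5,-10.5,-0.0],[0,0,0.09]],[[8.6,-15.6,-0.0],[0,0,0.135]],[[11.9,-20.5,-0.0],[0,0,0.18]],[[15.4,-25.2,-0.0],[0,0,0.224]]]
[[[2.6,-5.3,-0.0],[0,0,0.045]],[[5.4,-10.5,-0.0],[0,0,0.09]],[[8.4,-15.6,-0.0],[0,0,0.135]],[[11.6,-20.5,-0.0],[0,0,0.18]],[[15.0,-25.3,-0.0],[0,0,0.224]]]
[[[2.5,-5.3,-0.0],[0,0,0.045]],[[5.2,-10.5,-0.0],[0,0,0.09]],[[8.2,-15.6,-0.0],[0,0,0.135]],[[11.3,-20.5,-0.0],[0,0,0.18]],[[14.7,-25.3,-0.0],[0,0,0.224]]]
[[[2.4,-5.3,-0.0],[0,0,0.045]],[[5.1,-10.5,-0.0],[0,0,0.09]],[[8.0,-15.6,-0.0],[0,0,0.135]],[[11.1,-20.5,-0.0],[0,0,0.18]],[[14.4,-25.3,-0.0],[0,0,0.224]]]
```

>>> servo_tool --deltas '[[[4,0,0.5],[0,0,0]],[[8,0,1],[0,0,0]],[[12,0,1.5],[0,0,0]],[[16.5,0,2],[0,0,0]],[[20.5,0,2],[0,0,0]]]'

```text
t: 3.82
ee_pos: [532.0, -26.5, 18.6]
orientation: [2.426, 1.996, -0.0]
ft_force: [-0.5, -5.2, 4.2]
width: 0.5
grasp_force: 2.3
```

>>> servo_tool --deltas '[[[2.8,-5.3,0],[0,0,0.045]],[[5.9,-10.5,0],[0,0,0.09]],[[9.1,-15.5,0],[0,0,0.135]],[[12.6,-20.4,0],[0,0,0.18]],[[16.3,-25,0],[0,0,0.224]]]'

```text
t: 4.23
ee_pos: [510.2, -5.2, 18.3]
orientation: [-2.635, -1.709, 0.0]
ft_force: [0.2, -1.1, -0.4]
width: 0.1
grasp_force: 0.5
```

>>> servo_tool --deltas '[[[2.8,-5.3,0],[0,0,0.045]],[[5.8,-10.5,0],[0,0,0.09]],[[9,-15.5,0],[0,0,0.135]],[[12.4,-20.4,0],[0,0,0.18]],[[16,-25,0],[0,0,0.224]]]'

```text
t: 4.65
ee_pos: [493.7, 19.6, 18.3]
orientation: [-2.81, -1.404, 0.001]
ft_force: [0.5, -1.0, -0.3]
width: 0.2
grasp_force: 0.5
```

```bash
python3 -c "
from h import *
carton()
o=[cv2.resize(get_image(n)['frame'][s],(400,400)) for n,s in(('top',np.s_[80:220,300:440]),('side',np.s_[160:300,350:490]))]
cv2.imwrite('pics/m1.png',np.hstack(o))"
```

```text
side 0.57 fence-xy [-67.8 -57.8] [ 72. 122.] ang vs fence y -28.1
tool [-107.4  -88.7] [494.14  19.24  18.48  -0.64] 4.85
```

View pics/m1.png

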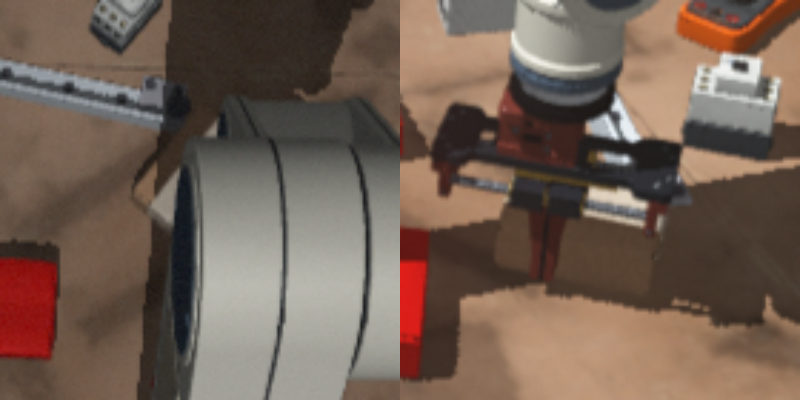

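The side view shows the carton turned about 28° with the finger (crop 540,270) on its outer long face. In the top view its inner edge, crop (215,125) to (135,190), may stand a little off the post at (175,105). I'll measure that.

```bash
cat >> h.py <<'E'
def pts(n):
    p=get_image(n); f=p["frame"].astype(int)
    w=world(p,np.ones((400,640),bool)); v=p["depth"]>0; col=f[v]
    q=np.array([Fc(x) for x in w[:,:2]])if 0 else np.c_[(w[:,:2]-P)@ex,(w[:,:2]-P)@ey]
    m=(w[:,2]>43)&(w[:,2]<53)&(q[:,0]>-190)&(q[:,0]<40)&(q[:,1]>-150)&(q[:,1]<150)&(col[:,2]>col[:,0]+6)
    m&=~((col[:,2]>2.2*col[:,1]))
    return q[m]
E
python3 - <<'E'
from h import *
for n in("top","side"):
    q=pts(n); q=q[(abs(q[:,0])>16)|(abs(q[:,1])>16)]
    h=cv2.convexHull(q.astype(np.float32))[:,0]; print(n,len(q),h.round().tolist())
    for deg in range(20,37,4):
        t=np.radians(deg);u=np.array([np.sin(t),np.cos(t)]);v=np.array([-np.cos(t),np.sin(t)])
        print(deg,"u",np.percentile(q@u,[1,99]).round(),"v",np.percentile(q@v,[1,99]).round())
E
```

```text
top 322 [[10.0, -23.0], [7.0, -21.0], [-32.0, -1.0], [-69.0, 16.0], [-84.0, 23.0], [-94.0, 27.0], [-100.0, 28.0], [-115.0, -3.0], [-119.0, -13.0], [-118.0, -16.0], [-118.0, -19.0], [-18.0, -44.0], [-1.0, -44.0], [5.0, -40.0], [8.0, -37.0], [9.0, -30.0]]
20 u [-55.  -8.] v [-17. 106.]
24 u [-61. -14.] v [-19. 103.]
28 u [-68. -17.] v [-20. 100.]
32 u [-75. -16.] v [-23.  96.]
36 u [-81. -15.] v [-25.  93.]
side 499 [[-5.0, -69.0], [-14.0, -52.0], [-25.0, -39.0], [-32.0, -32.0], [-112.0, -2.0], [-123.0, -25.0], [-133.0, -51.0], [-130.0, -65.0], [-120.0, -97.0], [-118.0, -99.0], [-110.0, -104.0], [-31.0, -113.0], [-11.0, -79.0]]
20 u [-133.  -44.] v [-15. 105.]
24 u [-138.  -46.] v [-21. 100.]
28 u [-142.  -47.] v [-26.  93.]
32 u [-146.  -48.] v [-33.  86.]
36 u [-148.  -48.] v [-39.  78.]
```

The inner edge is at u ≈ -15 mm (contact is -12), turned 25°, with the carton's centre about 42 mm along from the post. It is tracking well, so I'll continue.

>>> servo_tool --deltas '[[[2.8,-5.3,0],[0,0,0.045]],[[5.8,-10.5,0],[0,0,0.09]],[[9,-15.5,0],[0,0,0.135]],[[12.4,-20.4,0],[0,0,0.18]],[[16.5,-25,0],[0,0,0.224]]]'

```text
t: 5.47
ee_pos: [483.8, 46.9, 18.6]
orientation: [2.95, 1.081, -0.001]
ft_force: [-0.5, -1.1, 0.2]
width: 0.3
grasp_force: 0.4
```

>>> servo_tool --deltas '[[[2.8,-5.3,0],[0,0,0.045]],[[5.7,-10.5,0],[0,0,0.09]],[[8.9,-15.5,0],[0,0,0.135]],[[12.2,-20.4,0],[0,0,0.18]],[[16,-25,0],[0,0,0.224]]]'

```text
t: 5.88
ee_pos: [479.8, 76.4, 18.6]
orientation: [3.052, 0.745, -0.001]
ft_force: [-1.2, -0.9, -0.2]
width: 0.6
grasp_force: 0.4
```

>>> servo_tool --deltas '[[[2.7,-5.3,0],[0,0,0.045]],[[5.6,-10.5,0],[0,0,0.09]],[[8.7,-15.5,0],[0,0,0.135]],[[12,-20.4,0],[0,0,0.18]],[[15.5,-25,0],[0,0,0.224]]]'

```text
t: 6.3
ee_pos: [481.9, 105.7, 18.6]
orientation: [3.116, 0.399, -0.001]
ft_force: [0.1, -1.3, 0.5]
width: 0.3
grasp_force: 0.4
```

```bash
python3 - <<'E'
from h import *
print("tool",Fc(pose()).round(1),pose().round(2))
for n in("top","side"):
    q=pts(n); q=q[(abs(q[:,0])>16)|(abs(q[:,1])>16)]
    h=cv2.convexHull(q.astype(np.float32))[:,0]; print(n,len(q),h.round().tolist())
    for deg in range(52,76,4):
        t=np.radians(deg);u=np.array([np.sin(t),np.cos(t)]);v=np.array([-np.cos(t),np.sin(t)])
        print(deg,"u",np.percentile(q@u,[1,99]).round(),"v",np.percentile(q@v,[1,99]).round())
o=[cv2.resize(get_image(n)['frame'][s],(400,400)) for n,s in(('top',np.s_[80:220,280:420]),('side',np.s_[140:280,340:480]))]
cv2.imwrite('pics/m2.png',np.hstack(o))
E
```

```text
tool [-136.1   -6.2] [481.94 105.72  18.59  -1.32]
top 1 [[-50.0, 64.0]]
52 u [-1. -1.] v [81. 81.]
56 u [-6. -6.] v [81. 81.]
60 u [-12. -12.] v [80. 80.]
64 u [-17. -17.] v [79. 79.]
68 u [-23. -23.] v [78. 78.]
72 u [-28. -28.] v [76. 76.]
side 879 [[7.0, -46.0], [6.0, -41.0], [-22.0, 17.0], [-30.0, 30.0], [-106.0, 25.0], [-149.0, -2.0], [-150.0, -8.0], [-150.0, -10.0], [-143.0, -20.0], [-83.0, -87.0], [-78.0, -88.0], [-64.0, -84.0], [-50.0, -78.0], [-42.0, -74.0], [-26.0, -67.0]]
52 u [-123.  -12.] v [-37.  83.]
56 u [-128.  -14.] v [-40.  75.]
60 u [-132.  -15.] v [-43.  66.]
64 u [-136.  -15.] v [-47.  57.]
68 u [-139.  -13.] v [-52.  49.]
72 u [-142.  -12.] v [-58.  39.]
```

View pics/m2.png

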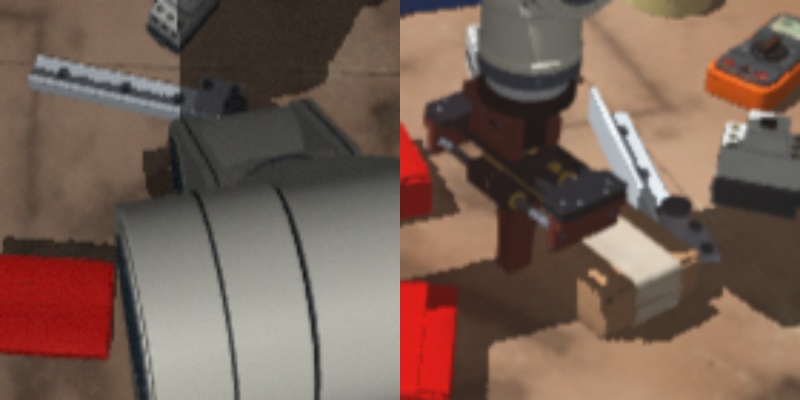

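The side view shows the carton turned about 65° (crop 640,270), touching the post at (680,210), with the finger on its robot-side face. I'll carry on to square.

>>> servo_tool --deltas '[[[2.6,-5.3,0],[0,0,0.045]],[[5.4,-10.5,0],[0,0,0.09]],[[8.4,-15.5,0],[0,0,0.135]],[[11.6,-20.4,0],[0,0,0.18]],[[15.2,-25,0],[0,0,0.224]]]'

```text
t: 6.92
ee_pos: [490.0, 133.4, 18.6]
orientation: [3.141, 0.049, -0.002]
ft_force: [-2.1, -1.4, 2.1]
width: 0.0
grasp_force: 1.1
```

>>> servo_tool --deltas '[[[2.5,-5.3,0],[0,0,0.045]],[[5.2,-10.5,0],[0,0,0.09]],[[8.2,-15.5,0],[0,0,0.135]],[[11.3,-20.4,0],[0,0,0.18]],[[14.7,-25,0],[0,0,0.224]]]'

```text
t: 7.33
ee_pos: [502.9, 158.6, 18.5]
orientation: [3.126, -0.302, -0.005]
ft_force: [-5.6, -0.4, 4.0]
width: 0.7
grasp_force: 3.6
```

```bash
python3 - <<'E'
from h import *
print("tool",Fc(pose()).round(1),pose().round(2))
q=pts("side"); q=q[(abs(q[:,0])>16)|(abs(q[:,1])>16)]
h=cv2.convexHull(q.astype(np.float32))[:,0]; print(len(q),h.round().tolist())
o=[cv2.resize(get_image(n)['frame'][s],(400,400)) for n,s in(('top',np.s_[80:220,280:420]),('side',np.s_[140:280,340:480]))]
cv2.imwrite('pics/m3.png',np.hstack(o))
E
```

```text
tool [-125.8   49.7] [502.94 158.63  18.46  -1.76]
1124 [[-12.0, 40.0], [-13.0, 63.0], [-17.0, 69.0], [-26.0, 71.0], [-46.0, 73.0], [-110.0, 38.0], [-112.0, 32.0], [-113.0, 26.0], [-113.0, 17.0], [-113.0, -43.0], [-112.0, -51.0], [-111.0, -54.0], [-81.0, -57.0], [-44.0, -57.0], [-22.0, -56.0], [-13.0, -49.0]]
```

View pics/m3.png

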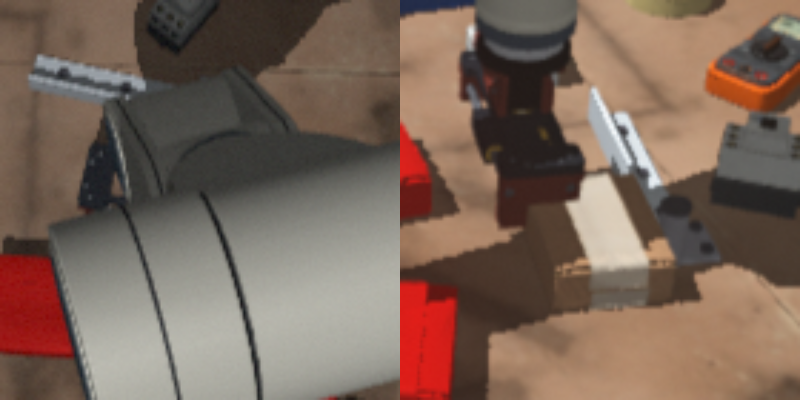

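>>> servo_tool --deltas '[[[1,0,0],[0,0,0]],[[2,0,0],[0,0,0]],[[3,0,0],[0,0,0]]]'

```text
t: 7.73
ee_pos: [503.0, 158.5, 18.4]
orientation: [3.126, -0.3, -0.013]
ft_force: [-17.9, 11.0, 15.6]
width: 0.7
grasp_force: 9.8
```

It is firmly seated (about 20 N, no further motion). Backing off straight, rising and swinging clear for a check.

>>> servo_tool --deltas '[[[-3,0,0],[0,0,0]],[[-8,0,0],[0,0,0]],[[-20,0,0],[0,0,0]],[[-40,0,-20],[0,0,0]],[[-50,0,-60],[0,0,0]]]'

```text
t: 8.15
ee_pos: [453.0, 166.8, 75.6]
orientation: [3.123, -0.299, -0.014]
ft_force: [-0.1, 0.3, -0.0]
width: 0.2
grasp_force: 0.0
```

>>> servo_tool --deltas '[[[0,0,-40],[0,0,0]],[[0,0,-80],[0,0,0]],[[0,0,-120],[0,0,0]],[[0,-35,-140],[0,0,0]],[[0,-70,-140],[0,0,0]]]'

```text
t: 8.57
ee_pos: [473.9, 237.7, 224.3]
orientation: [-3.122, 0.304, -0.013]
ft_force: [1.3, 0.3, -0.2]
width: 0.2
grasp_force: 0.0
```

>>> servo_tool --deltas '[[[0,-40,0],[0,0,0]],[[0,-80,0],[0,0,0]],[[0,-120,0],[0,0,0]],[[0,-160,0],[0,0,0]],[[0,-200,0],[0,0,0]]]'

```text
t: 8.98
ee_pos: [509.1, 434.9, 218.4]
orientation: [3.127, -0.299, 0.0]
ft_force: [0.6, -0.2, 0.9]
width: 0.6
grasp_force: 0.0
```

```bash
python3 - <<'E'
from h import *
carton()
for n in("top","side"):
    q=pts(n); q=q[(q[:,0]<-9)&(q[:,0]>-130)]
    for y0,y1 in((-50,-20),(-20,10),(10,40),(40,65)):
        s=q[(q[:,1]>y0)&(q[:,1]<y1)]; print(n,y0,np.percentile(s[:,0],[1,99]).round(1))
    p=get_image(n)
    for r in finder.silhouettes("breaker_3p",p)[:1]:
        w=world(p,r["mask"]);print("breaker",np.median(w,0).round(),(np.array(r["rect"])*[640,400,640,400]).round())
o=[cv2.resize(get_image(n)['frame'][s],(400,400)) for n,s in(('top',np.s_[80:220,240:420]),('side',np.s_[140:280,340:480]))]
cv2.imwrite('pics/m4.png',np.hstack(o))
E
```

```text
top 0.75 fence-xy [-64.8   8.9] [126. 102.] ang vs fence y 0.1
side 0.78 fence-xy [-63.6   7.6] [130.  99.] ang vs fence y 0.7
tool [-173.6  320.6] [508.72 433.6  217.66  -1.76] 9.1833
top -50 [-112.7  -14.9]
top -20 [-112.8  -15.2]
top 10 [-113.5  -15.8]
top 40 [-112.5  -14.7]
side -50 [-111.9  -14.6]
side -20 [-111.7  -14.5]
side 10 [-111.   -14.5]
side 40 [-111.2  -15.1]
breaker [602. 382.  40.] [377. 157.  36.  31.]
```

View pics/m4.png

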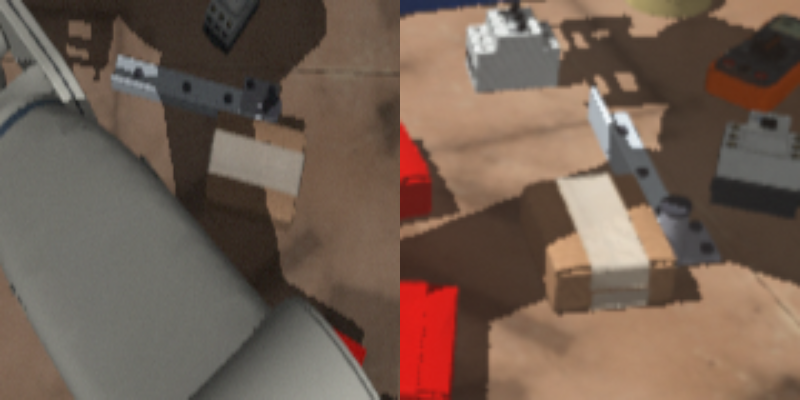

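The carton is square along the fence (side crop 610,240; top crop 255,165), with its centre at x ≈ -64 mm and within 1° of flush. The breaker hasn't moved and the arm is clear.

```bash
python3 -c "
from workcell import close_job
print(close_job())"
```

```text
the job is handed in; nothing more can be done
None
```

I swung the carton a quarter turn round the post and left it with one long side flush against the post and fence (within 1°, centre at x ≈ -64 mm); the breaker did not move, and the job was handed in at about 9 s.

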